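# Lay a gearmotor in the test cradle and clamp it

## Robot

A 6-joint arm with a two-finger parallel gripper is mounted at the origin on the work surface. World frame = base frame: x ahead of the robot, y to its left, z up, the work surface at z = 0. Lengths are in m, angles in rad, forces in N, time in s.
With the tool pointing down it reaches from about 0.225 to 0.875 m from the base axis. Payload 3.4 kg.
Tool frame: the origin (TCP) lies at the very end of the fingers, on their centre line; the grasp point (between the pads) lies 19 mm behind it; z points along the fingers, y is the direction in which the jaws open and shut (so a half turn about z gives the same grasp; the last joint's range is limited). The gripper opens to 85 mm and grips with 20 to 120 N. Pads are 22 mm wide; open, the fingers measure 114 mm over their backs; the gripper's body (76 mm by 85 mm) begins 54 mm behind the grasp point. The pads swing forward as they close: fully open they stand 13 mm farther back than shut.
Start: joints at [-1.289, 0.276, 1.505, -0, 1.361, -0.121], TCP at [0.225, -0.529, 0.231] pointing down, gripper open.
Joint ranges: [-2.89, 2.89], [-0.75, 2.08], [0.22, 2.7], [-1.18, 4.32], [0.11, 2.71], [-2.7, 2.7]. Speed limits (rad/s): [2.57, 2.57, 3.14, 3.14, 3.14, 3.14].

## Interface

Orientations are given as a unit quaternion [w, x, y, z].
In Python, from rig import telemetry, cams, sign_off, spotter gives the robot as it stands.
- The arm moves only by the tool servo_tool, never from a script. Its argument "steps" is a list of rows, each a list of 6 numbers: the shift along the tool's x, y, z in mm, then the turn, a rotation vector about the tool's x, y, z in degrees. In form: [[x, y, z, ax, ay, az], ...]. A call has 1 to 8 rows; each row is the pose to reach, as a shift and turn from the pose commanded when the call began, along the tool's axes at that moment; what a row does not reach only later rows make up. A row lasts 1/10 s, in which the tool goes at most 50 mm and 8.59 degrees, less where a joint would pass 70% of its speed; a pose out of reach is approached as far as the arm can. A call with a gripper value outside its range is refused whole. "hand" is the closure in counts, from 0 (fully open) to 255 (shut), set as the call begins (left out, the last holds). The fingers move at their own pace and stop on an object; "grip_force" is the grip in N (left out, the last holds). Time passes only in rows, so rows that repeat a pose let the fingers close. It gives the time, the measured TCP pose, the force and the opening at its end, in the units of the state.
- telemetry.get_state(): the state, without advancing time (a new reading comes with each control period).
- cams.get_image(name): name is "scene" or "side" or "wrist"; returns (picture, depth): 400x640x3 uint8, red, green, blue; 400x640 float32, m along the optical axis (not along the pixel's ray), 0 where there is no reading.
- cams.camera_model(name): a dict with "camera_matrix" (3x3 intrinsics, pixels), "D" ([k1, k2, p1, p2, k3] as OpenCV has them; the pictures are not rectified), "origin" and "rotation" of the camera in the world; the wrist camera has in their place "tool_from_camera" (4x4, takes a point from camera to tool coordinates, whose origin is the TCP and whose axes are the flange's). Camera axes: x right, y up, looking along -z (the intrinsics and any distortion apply to the point x, -y, -z); pixel columns grow to the right and rows downward; lengths in m; the calibration is good to about 2 mm. A picture is of the moment at which its call begins: read the wrist's pose just before it. camera_model takes no time and is no camera call.
- sign_off(): hands the job in, once; it reports no verdict.
Trained networks look in the newest picture that a camera, given by its name, has taken for a name from the list of things; names that differ only in an ending like _2 or _b are one class to them, and where a whole thing is asked for, a point or a joint stands for the part that bears it (a point fixed in the world has none). Each returns a list of dicts, best first, with "conf" (0 to 1); they miss things now and then, are a little off and sometimes report something else, mostly with a low value. They report only what shows in the picture. A call takes as long as a camera call. They do not tell look-alikes from the thing itself.
- spotter.outline_of(query, camera): "region" (400x640 bool, what is visible of it) and "rect" ([left, top, width, height] in pixels, round what is visible of it).
The state is a dict: "clock": time; "qpos": joint angles; "qd": joint speeds; "effort": joint torques, N m; "position": TCP position; "ee_rot": TCP orientation; "contact_force": force on the tool from outside, world axes, zero at the start; "moment": the same for the moment, N m; "width": finger opening in m.
Only numpy, scipy, OpenCV 4.12 (cv2) and the standard library are available. Lean on these libraries where they do the work, as an engineer would, in place of code of your own. Each camera call takes 0.05 s, during which the arm holds its last target.

## Task

Pick up the tall slim gearmotor that stands on its tail and lay it gently on its side in the two V-shaped saddles of the test cradle, centred along them, with its tail under the hinged hold-down arm and its shaft pointing out past the other saddle; do not drop it or let it topple. Let go of it, then swing the hold-down arm over until it is fully down on the motor. Leave the other things on the bench where they are.

Things in the scene. Friction and masses are not known exactly. Their poses are not given: they have to be found in the camera images.
- motor: The gearmotor to lay down, loose, 0.34 to 0.59 kg: a plain dark steel cylinder, 42 mm diameter and 100 mm long, its front third bare aluminium, with an 8 mm shaft standing 22 mm out of the front end. Origin at the centre of its tail face (the underside at the start); z runs along it towards the shaft.
- motor_center (a point): Centre of the gearmotor's 100 mm body, on its axis (50 mm above the bench at the start); z runs towards the shaft. It starts upright on its tail, shaft up, free all round, on the left part of the bench, in any one of three places; the short motor and the spool stand in the other two.
- motor_shaft (a point): Tip of the gearmotor's shaft, on its axis, 72 mm from motor_center.
- cradle_axis (a point): Where the laid motor's centre belongs: midway between the fixed cradle's saddles, 70 mm above the bench. z up; y is the level line of the motor's axis, positive to the end where the shaft must point; x across. Base 150 (x) by 170 (y) by 12 mm. Two black 90-degree V saddles, 14 mm thick, at y = -36 and +36, reach 28 mm to each side, tops 6 mm below the motor's axis; free space between them.
- holddown_hinge (a point): Hinge line of the hold-down arm, at x = +60, y = -36, z = +20 mm from cradle_axis (beside the saddle where the motor's tail goes), 90 mm above the bench, between two steel cheeks (tops 96 mm above the bench, 32 mm over both along y). The hinge axis is parallel to the cradle's y.
- holddown (a joint): Angle of the hold-down arm (rad): 0 = level, fully down over the laid motor (about 1 mm above its body); it starts at 1.4 to 1.85, standing open (1.57 is upright, more leans away from the saddles; stop at 1.95). It stays where it is left; about 1 N at its tip moves it.
- holddown_tip (a point): Middle of the black knob (16 mm diameter and height) at the arm's free end, 104 mm from the hinge. With the arm closed: a steel bar 16 mm wide (along y), from the hinge towards the cradle's -x, ending 112 mm out; underside 7 mm, top 17 mm, knob's middle 17 mm and knob's top 25 mm above the hinge line. A rubber pad under it, 60 mm out, meets the motor.
- short_motor_center (a point): Bystander: centre of a short fat motor without gearbox, 58 mm diameter, 46 mm high, short shaft on top (60 mm in all). Leave it.
- spool_center (a point): Bystander: centre of a grey spool, 60 mm diameter, 48 mm high. Leave it.
- wheel_center (a point): Bystander: centre of an amber skateboard wheel lying flat, 84 mm diameter, 50 mm high. Leave it.
- cleaner_center (a point): Bystander: centre of a white bottle with a black cap, 52 mm diameter, 130 mm high. Leave it.
- screwdriver_grip (a point): Bystander: handle of a 190 mm screwdriver lying on the bench to the right of the cradle. Leave it.
Mind the look-alikes: they are no part of the job. What is shaped like the part that bears cradle_axis but green or orange is not meant.

How it is judged:
On the way, in this order (a step that is already met when the one before it is completed fails the run):
1. the gearmotor lies centred in both saddles, shaft pointing the right way, let go, with the hold-down still open (x of motor_center in the frame of cradle_axis between -0.006 and 0.006 m and y of motor_center in the frame of cradle_axis between -0.015 and 0.015 m and z of motor_center in the frame of cradle_axis between -0.005 and 0.005 m and angle between the z axis of motor_center and the y axis of cradle_axis, either way round below 0.1 rad and y of motor_shaft in the frame of cradle_axis above 0.04 m and contact force between the fingers and motor below 0.1 N and value of joint holddown above 0.5 rad), for 0.3 s.
2. the hold-down arm is swung fully down on the motor (x of motor_center in the frame of cradle_axis between -0.006 and 0.006 m and y of motor_center in the frame of cradle_axis between -0.015 and 0.015 m and z of motor_center in the frame of cradle_axis between -0.005 and 0.005 m and angle between the z axis of motor_center and the y axis of cradle_axis, either way round below 0.1 rad and y of motor_shaft in the frame of cradle_axis above 0.04 m and value of joint holddown below 0.07 rad), for 0.2 s.
At the end, for the whole second after the job is handed in: The gearmotor lies at rest in both saddles: centre within 6 mm across, 15 mm along and 5 mm in height of cradle_axis, its axis within 0.10 rad of the cradle's y, shaft towards +y, not held by the fingers; the hold-down arm is down over it (joint below 0.07 rad) (all of step 2 and contact force between the fingers and motor below 0.1 N and linear speed of motor below 0.02 m/s); the robot touches nothing.
It fails at once if the gearmotor is dropped or topples (moves faster than 0.5 m/s out of the fingers) (linear speed of motor above 0.5 m/s and contact force between the fingers and motor below 0.1 N).
It fails at once if a bystander (short motor, spool, wheel, bottle or screwdriver) is shifted by more than 30 mm (distance of any of short_motor_center, spool_center, wheel_center, cleaner_center, screwdriver_grip from where it was at the start of the episode above 0.03 m).
It also fails if it takes over 61 s, if anything falls off the work surface, if the arm or the gripper's body presses on something with over 40 N, if the wrist force passes 120 N, or if a joint passes its speed limit or range.

## Working session

There is one attempt and no reset: what is moved stays moved. The work goes in short steps, Python scripts to look and compute and a tool call to move; the robot and the scene stay as the last step left them, time stands still between calls to the robot, and variables do not carry over. Pictures are saved under pics/ and viewed, and the job is handed in when it is done.

Besides the shell and the picture viewer there is one more tool, called after "Emit:" as name(argument=value, ...) on one line, values as JSON. servo_tool: Moves the arm, as the interface text tells. Its arguments: {"type":"object","properties":{"steps":{"type":"array","items":{"type":"array","items":{"type":"number"}}},"hand":{"type":"number"},"grip_force":{"type":"number"}},"required":["steps"]}

```bash
ls; mkdir -p pics
python3 - <<'E'
from rig import telemetry, cams
import cv2,json
s=telemetry.get_state(); print({k:s[k] for k in ['clock','position','ee_rot','width','contact_force']})
for n in ['scene','side','wrist']:
    im,d=cams.get_image(n); cv2.imwrite(f'pics/{n}0.png',im[:,:,::-1]); 
    print(n,{k:(v if isinstance(v,(list,float,str)) else v.tolist()) for k,v in cams.camera_model(n).items()})
E
```

```text
pics
{'clock': 0.0, 'position': array([ 0.22525258, -0.52847941,  0.23042806]), 'ee_rot': array([-9.17423496e-04,  9.79788690e-01,  2.00033194e-01, -5.39738758e-05]), 'width': 0.0854006950075348, 'contact_force': array([-0.05586474, -0.58680898, -0.05048232])}
scene {'camera_matrix': [[372.4818828776428, 0.0, 325.77944216111774], [0.0, 372.4818828776428, 200.80585969978608], [0.0, 0.0, 1.0]], 'D': [-0.0035437576991721254, 0.0, 0.0, 0.0, 0.0], 'origin': [1.1128499514785775, -0.4716384916395124, 0.9354361988832743], 'rotation': [0.8449843806265916, 0.31186254751973785, 0.1603809551728773, 0.4037587115709458]}
side {'camera_matrix': [[500.5368601746263, 0.0, 319.6799095739763], [0.0, 500.5368601746263, 201.1328797843118], [0.0, 0.0, 1.0]], 'D': [-0.1330102622805755, 0.0, 0.0, 0.0, 0.0], 'origin': [-0.28797262160253895, -0.936076967346454, 1.1043033912740876], 'rotation': [0.8442682772077238, 0.4003943087520447, -0.14799886038159937, -0.32402439868846616]}
wrist {'camera_matrix': [[339.08623673393805, 0.0, 315.6357109681278], [0.0, 339.08623673393805, 198.94012845419448], [0.0, 0.0, 1.0]], 'D': [-0.03842015595189809, 0.0, 0.0, 0.0, 0.0], 'tool_from_camera': [[-0.00036835588099668175, 0.9559047833153907, 0.29367653898242735, 0.0752505959096287], [0.9999998433826603, 0.0004758582193362579, -0.0002946075469209228, 0.0003095515711063479], [-0.0004213651582035473, 0.29367638446716704, -0.955904808889302, -0.1419803028617855], [0.0, 0.0, 0.0, 1.0]]}
```

View pics/scene0.png

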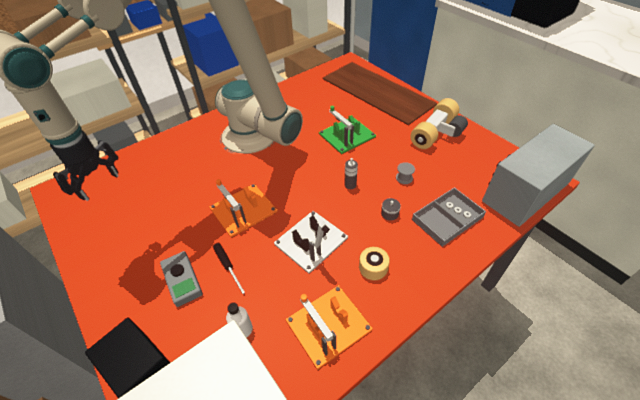

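View pics/side0.png

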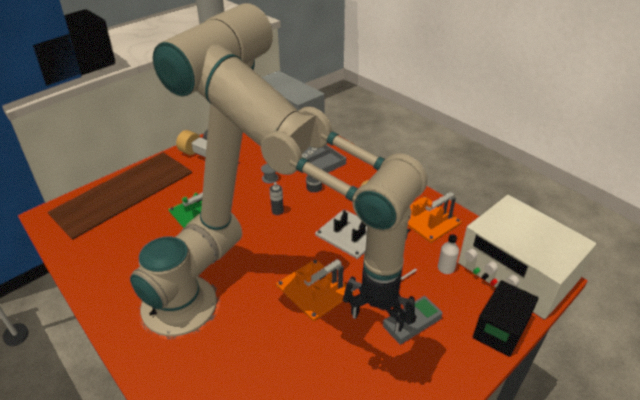

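The scene picture shows the motor standing at about (351,172). The spool is at (404,173), the short motor at (391,208) and the wheel at (374,263). The white cradle with black saddles is at (312,240). The look-alikes are green (347,132), orange (240,205) and orange (328,325). Next I'll enlarge the image and measure.

```bash
cat > h.py <<'E'
import numpy as np, cv2
from scipy.spatial.transform import Rotation as R
from rig import telemetry, cams, spotter
def q2R(q): return R.from_quat([q[1],q[2],q[3],q[0]]).as_matrix()
def pose(name,st=None):
    m=cams.camera_model(name)
    if name=='wrist':
        T=np.eye(4); T[:3,:3]=q2R(st['ee_rot']); T[:3,3]=st['position']
        T=T@np.array(m['tool_from_camera'])
    else:
        T=np.eye(4); T[:3,:3]=q2R(m['rotation']); T[:3,3]=m['origin']
    return T,np.array(m['camera_matrix']),np.array(m['D'])
def cloud(name,d,st=None):
    T,K,D=pose(name,st)
    v,u=np.mgrid[0:400,0:640]
    p=cv2.undistortPoints(np.stack([u,v],-1).reshape(-1,1,2).astype(np.float64),K,D).reshape(400,640,2)
    c=np.stack([p[...,0]*d,-p[...,1]*d,-d],-1)
    w=c@T[:3,:3].T+T[:3,3]; w[d<=0]=np.nan
    return w
def proj(name,P,st=None):
    T,K,D=pose(name,st); P=np.atleast_2d(P)
    c=(P-T[:3,3])@T[:3,:3]; c=c*[1,-1,-1]
    return cv2.projectPoints(c,np.zeros(3),np.zeros(3),K,D)[0].reshape(-1,2)
def crop(im,u0,v0,u1,v1,k,fn): cv2.imwrite(fn,cv2.resize(im[v0:v1,u0:u1,::-1],None,fx=k,fy=k,interpolation=cv2.INTER_CUBIC))
E
python3 - <<'E'
from h import *
im,d=cams.get_image('scene'); np.savez('s0.npz',im=im,d=d)
w=cloud('scene',d)
crop(im,250,130,450,290,4,'pics/crop0.png')
for q in ['motor','cradle_axis','holddown','holddown_tip','short_motor_center']:
    for o in spotter.outline_of(q,'scene')[:5]:
        r=o['region']; p=w[r]; p=p[~np.isnan(p[:,0])]
        print(q,round(o['conf'],2),o['rect'],np.nanmedian(p,0).round(3),np.percentile(p,[2,98],axis=0).round(3).tolist())
print(w[230,400],w[300,200])
E
```

```text
motor 0.54 [342.2, 157.3, 13.9, 31.6] [0.469 0.123 0.063] [[0.361, 0.111, -0.001], [0.48, 0.224, 0.116]]
cradle_axis 0.97 [319.4, 103.8, 53.8, 49.2] [0.272 0.262 0.014] [[0.178, 0.213, 0.001], [0.325, 0.379, 0.109]]
cradle_axis 0.83 [210.3, 181.6, 64.6, 53.2] [ 0.342 -0.232  0.013] [[0.251, -0.295, 0.002], [0.397, -0.132, 0.109]]
cradle_axis 0.72 [282.4, 282.3, 87.4, 86.6] [ 0.812 -0.251  0.013] [[0.728, -0.322, 0.001], [0.876, -0.156, 0.108]]
cradle_axis 0.65 [277.1, 210.7, 72.2, 59.8] [ 0.583 -0.14   0.013] [[0.489, -0.2, 0.008], [0.658, -0.035, 0.193]]
holddown 0.56 [301.4, 294.0, 29.0, 47.2] [ 0.805 -0.276  0.107] [[0.745, -0.286, 0.057], [0.859, -0.265, 0.124]]
holddown 0.51 [218.9, 181.4, 18.4, 26.6] [ 0.332 -0.25   0.107] [[0.276, -0.257, 0.094], [0.383, -0.243, 0.121]]
holddown 0.48 [327.6, 108.9, 24.3, 23.3] [0.252 0.258 0.106] [[0.195, 0.25, 0.09], [0.309, 0.27, 0.122]]
holddown 0.45 [311.9, 222.3, 11.2, 23.7] [ 0.648 -0.144  0.155] [[0.619, -0.149, 0.087], [0.673, -0.133, 0.198]]
holddown_tip 0.73 [328.9, 105.2, 22.7, 24.8] [0.252 0.258 0.106] [[0.192, 0.25, 0.012], [0.309, 0.327, 0.122]]
holddown_tip 0.66 [314.9, 220.2, 15.2, 28.1] [ 0.648 -0.143  0.156] [[0.556, -0.149, 0.036], [0.673, -0.078, 0.198]]
holddown_tip 0.6 [300.2, 292.7, 33.7, 48.8] [ 0.801 -0.276  0.107] [[0.706, -0.286, 0.001], [0.859, -0.244, 0.124]]
holddown_tip 0.58 [215.4, 177.2, 21.6, 33.7] [ 0.327 -0.25   0.107] [[0.274, -0.257, 0.096], [0.383, -0.243, 0.122]]
short_motor_center 0.7 [383.2, 198.5, 16.3, 22.5] [0.644 0.135 0.044] [[0.612, 0.117, 0.001], [0.664, 0.168, 0.057]]
[0.7056053  0.12322109 0.00216867] [ 0.52542368 -0.46615002 -0.00203848]
```

View pics/crop0.png

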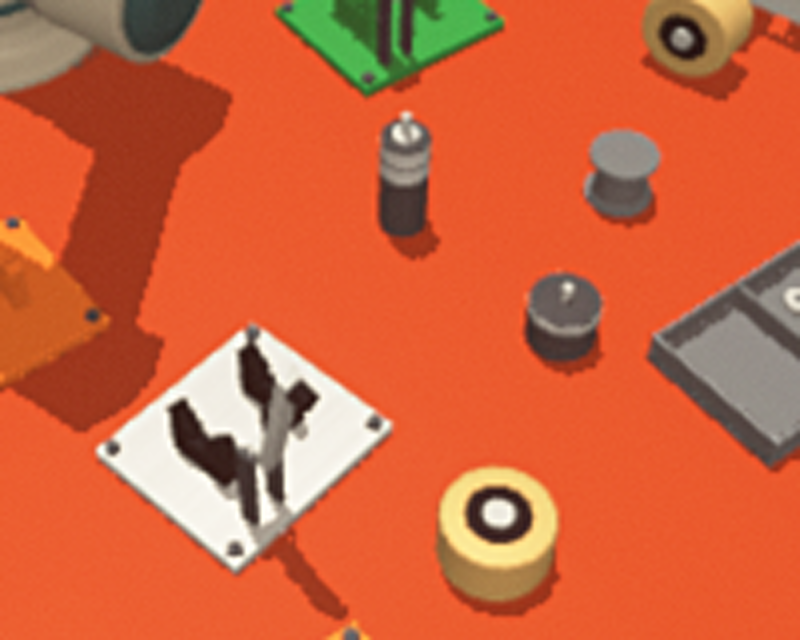

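Four things look like the cradle: green (347,132), orange (240,205), amber-orange (328,325), and the one with a white base and black saddles (312,240). Only the white one is neither green nor orange, so it is the cradle. The motor is the tall slim dark and aluminium cylinder at scene (351,172), with a shaft on top. The spool (404,173) and the short motor (391,208) are both squat. Now I'll fit the poses.

```bash
cat > fit.py <<'E'
from h import *
from scipy.optimize import least_squares
z=np.load('s0.npz'); im,d=z['im'],z['d']; w=cloud('scene',d)
P=w.reshape(-1,3); C=im.reshape(-1,3).astype(int)
# motor
m=(np.hypot(P[:,0]-.47,P[:,1]-.12)<.045)&(P[:,2]>.015)&(P[:,2]<.095)
p=P[m]; f=least_squares(lambda c:np.hypot(p[:,0]-c[0],p[:,1]-c[1])-.021,[.46,.13],loss='soft_l1',f_scale=.002)
print('motor',f.x,m.sum(),np.abs(f.fun).mean())
t=(np.hypot(P[:,0]-f.x[0],P[:,1]-f.x[1])<.016)&(P[:,2]>.09); print('top',np.percentile(P[t][:,2],[5,50,95]), np.median(P[t],0))
# base
m=(np.hypot(P[:,0]-.583,P[:,1]+.13)<.14)&(P[:,2]>.006)&(P[:,2]<.02)&(C.min(1)>120)
b=P[m][:,:2]; r=cv2.minAreaRect((b*1000).astype(np.float32)); print('base',r,m.sum(),np.median(P[m][:,2]))
# robust rectangle fit: template edges
from scipy.optimize import minimize
print(cv2.boxPoints(r))
m=(np.hypot(P[:,0]-.583,P[:,1]+.13)<.12)&(P[:,2]>.025)
q=P[m]
np.set_printoptions(suppress=True,precision=3)
dark=C[m].max(1)<70
print('saddle-ish', q[dark].mean(0), dark.sum())
hi=q[q[:,2]>.1]; print('arm',np.c_[hi,C[m][q[:,2]>.1]][np.argsort(hi[:,2])][::6])
E
python3 fit.py
```

```text
motor [0.45805809 0.13255343] 210 0.0011162902099996115
top [0.09872554 0.10286535 0.12142842] [0.4607829  0.12994458 0.10286535]
base ((561.6837158203125, -114.54608917236328), (150.9146728515625, 172.4908905029297), 8.707698822021484) 1613 0.01200474158278575
[[ 474.03912   -40.718506]
 [ 500.15314  -211.22119 ]
 [ 649.3283   -188.37367 ]
 [ 623.2143    -17.870987]]
saddle-ish [ 0.582 -0.136  0.064] 284
arm [[  0.634  -0.148   0.101 156.    147.    134.   ]
 [  0.636  -0.149   0.108 179.    172.    157.   ]
 [  0.642  -0.141   0.112 125.    115.    104.   ]
 [  0.642  -0.133   0.119 136.    125.    114.   ]
 [  0.644  -0.141   0.124 131.    121.    111.   ]
 [  0.644  -0.135   0.128 129.    117.    108.   ]
 [  0.645  -0.132   0.134 118.    106.     96.   ]
 [  0.646  -0.146   0.139 147.    136.    125.   ]
 [  0.65   -0.145   0.143 134.    124.    112.   ]
 [  0.636  -0.147   0.148 118.    107.     95.   ]
 [  0.651  -0.142   0.15  135.    123.    113.   ]
 [  0.648  -0.147   0.156 148.    138.    126.   ]
 [  0.636  -0.144   0.158  52.     30.     26.   ]
 [  0.647  -0.145   0.162 148.    138.    127.   ]
 [  0.652  -0.146   0.168 145.    134.    121.   ]
 [  0.648  -0.146   0.173 136.    126.    115.   ]
 [  0.653  -0.146   0.181 148.    138.    126.   ]
 [  0.656  -0.145   0.184 145.    136.    122.   ]
 [  0.657  -0.145   0.189 142.    131.    120.   ]
 [  0.674  -0.14    0.19   44.     21.     17.   ]
 [  0.66   -0.145   0.192 113.    102.     94.   ]
 [  0.67   -0.134   0.193  54.     33.     28.   ]
 [  0.674  -0.14    0.194  56.     34.     31.   ]
 [  0.659  -0.134   0.194 137.    127.    115.   ]
 [  0.663  -0.134   0.195  54.     36.     31.   ]
 [  0.659  -0.14    0.195 211.    204.    187.   ]
 [  0.648  -0.135   0.197 240.    237.    228.   ]
 [  0.655  -0.138   0.198 237.    235.    222.   ]
 [  0.653  -0.146   0.198 217.    209.    192.   ]
 [  0.649  -0.132   0.199 237.    233.    222.   ]]
```

```bash
cat > plan.py <<'E'
import sys
from h import *
YAW=np.deg2rad(8.7); XC=np.array([np.cos(YAW),np.sin(YAW),0]); YC=np.array([-np.sin(YAW),np.cos(YAW),0]); C0=np.array([.5617,-.1145,.070])
def ori(phi,dep):
    """tool z heading phi deg (world yaw), dep deg below horizontal; tool x on the up side"""
    f,e=np.deg2rad(phi),np.deg2rad(dep); h=np.array([np.cos(f),np.sin(f),0]); u=np.array([0,0,1.])
    z=h*np.cos(e)-u*np.sin(e); x=h*np.sin(e)+u*np.cos(e); return np.stack([x,np.cross(z,x),z],1)
def rows(pos,Rm,st=None):
    st=st or telemetry.get_state(); R0=q2R(st['ee_rot']); p=R0.T@(np.array(pos)-st['position'])*1000
    rv=R.from_matrix(R0.T@Rm).as_rotvec(degrees=True)
    print('row',np.round(p,1).tolist(),np.round(rv,1).tolist(),'dist',round(np.linalg.norm(p)),'ang',round(np.linalg.norm(rv),1))
def show():
    s=telemetry.get_state(); print('t',round(s['clock'],2),'q',np.round(s['qpos'],3).tolist(),'p',np.round(s['position'],4).tolist(),'F',np.round(s['contact_force'],1).tolist(),'w',round(s['width'],4)); M=q2R(s['ee_rot']); print(' zaxis',M[:,2].round(3),'xaxis',M[:,0].round(3))
    open('log.txt','a').write(repr([list(map(float,s['qpos'])),list(map(float,s['position'])),list(map(float,s['ee_rot']))])+'\n')
E
python3 - <<'E'
from plan import *
show(); rows([.38,-.2,.42],ori(98.7,90))
E
```

```text
t 0.45 q [-1.289, 0.276, 1.505, 0.0, 1.361, -0.121] p [0.2254, -0.529, 0.2312] F [0.7, -0.1, -0.0] w 0.0853
 zaxis [-0.  0. -1.] xaxis [0.92  0.392 0.   ]
row [271.2, -242.0, -188.7] [-0.0, -0.0, -75.6] dist 410 ang 75.6
```

Emit:
servo_tool(steps=[[10, -10, -80, 0, 0, -8], [40, -35, -130, 0, 0, -16], [80, -70, -170, 0, 0, -24], [120, -107, -189, 0, 0, -32], [160, -143, -189, 0, 0, -40], [200, -178, -189, 0, 0, -48], [236, -210, -189, 0, 0, -56], [271, -242, -189, 0, 0, -64]])

```text
clock: 1.25
position: [0.3563, -0.2502, 0.4182]
ee_rot: [0.001, 0.723, 0.691, 0.0]
contact_force: [0.3, 0.3, 0.3]
width: 0.0855
```

Run:
```python
from plan import *
show(); rows([.38,-.1,.36],ori(98.7,50))
```

```text
t 1.25 q [-0.772, 0.006, 1.384, 0.0, 1.749, -0.726] p [0.3563, -0.2502, 0.4182] F [0.3, 0.3, 0.3] w 0.0855
 zaxis [ 0.002 -0.001 -1.   ] xaxis [ 0.046  0.999 -0.001]
row [151.2, 16.7, 58.1] [4.0, 39.9, -10.8] dist 163 ang 41.6
```

Emit:
servo_tool(steps=[[30, 3, 0, 0.5, 6, -2], [60, 6, 10, 1, 12, -4], [90, 9, 20, 1.5, 18, -6], [120, 13, 30, 2, 24, -8], [150, 16, 40, 3, 30, -9], [150, 16, 58, 4, 38, -11], [150, 16, 58, 4, 40, -11], [150, 16, 58, 4, 40, -11]])

```text
clock: 2.05
position: [0.3795, -0.1038, 0.3586]
ee_rot: [-0.261, 0.614, 0.711, 0.224]
contact_force: [-0.3, 0.3, 0.1]
width: 0.0855
```

Run:
```python
from plan import *
show(); rows([.44,0,.25],ori(98.7,25))
```

```text
t 2.05 q [-0.812, 0.193, 1.516, 0.419, 2.004, -0.893] p [0.3795, -0.1038, 0.3586] F [-0.3, 0.3, 0.1] w 0.0855
 zaxis [-0.096  0.639 -0.763] xaxis [-0.11   0.755  0.646]
row [1.6, 75.3, 143.4] [0.1, 24.8, -0.3] dist 162 ang 24.8
```

Run:
```python
from plan import *
for a in ([.45,-.03,.2],[.476,.015,.108]):rows(a,ori(98.7,25))
```

```text
row [-54.5, 81.0, 161.4] [0.1, 24.8, -0.3] dist 189 ang 24.8
row [-82.8, 113.5, 257.9] [0.1, 24.8, -0.3] dist 294 ang 24.8
```

Emit:
servo_tool(steps=[[-10, 18, 35, 0, 5, 0], [-25, 36, 70, 0, 10, 0], [-38, 54, 105, 0, 15, 0], [-50, 72, 140, 0, 20, 0], [-54, 81, 161, 0, 24.8, 0], [-54, 81, 161, 0, 24.8, 0]])

```text
clock: 2.65
position: [0.4504, -0.0287, 0.1992]
ee_rot: [-0.409, 0.551, 0.638, 0.349]
contact_force: [-0.3, 0.2, 0.1]
width: 0.0853
```

Run:
```python
from plan import *
show(); 
st=telemetry.get_state(); im,d=cams.get_image('wrist'); cv2.imwrite('pics/w1.png',im[:,:,::-1]); np.savez('w1.npz',im=im,d=d)
w=cloud('wrist',d,st); P=w.reshape(-1,3)
from scipy.optimize import least_squares
m=(np.hypot(P[:,0]-.46,P[:,1]-.13)<.05)&(P[:,2]>.02)&(P[:,2]<.092)
p=P[m]; print(m.sum())
if m.sum()>50:
    f=least_squares(lambda c:np.hypot(p[:,0]-c[0],p[:,1]-c[1])-.021,[.46,.14],loss='soft_l1',f_scale=.002); print(f.x,np.abs(f.fun).mean())
t=(np.hypot(P[:,0]-.458,P[:,1]-.132)<.05)&(P[:,2]>.092); print(t.sum(), P[t].mean(0) if t.sum() else 0)
```

```text
t 2.65 q [-0.731, 0.552, 1.729, 0.638, 1.83, -1.045] p [0.4504, -0.0287, 0.1992] F [-0.3, 0.2, 0.1] w 0.0853
 zaxis [-0.137  0.896 -0.421] xaxis [-0.059  0.417  0.907]
1688
[0.45981074 0.13166024] 0.00036965205993667134
1175 [0.46000857 0.12555973 0.10122423]
```

View pics/w1.png

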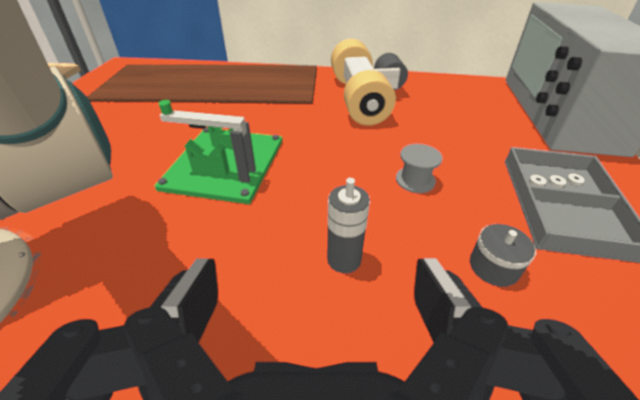

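The wrist view shows the gearmotor between the open fingers at (348,228), with the aluminium third and shaft up. The spool is at (420,165) and the short motor at (503,255). The wrist fit and the scene fit agree to within 2 mm, so I'll approach.

Run:
```python
from plan import *
O=ori(98.7,25); G=np.array([.4595,.132,.052])+.021*O[:,2]
for b in (.12,.06,0): rows(G-b*O[:,2],O)
```

```text
row [-68.4, 33.4, 107.4] [0.0, 0.1, -0.1] dist 132 ang 0.1
row [-68.4, 33.4, 167.4] [0.0, 0.1, -0.1] dist 184 ang 0.1
row [-68.3, 33.3, 227.4] [0.0, 0.1, -0.1] dist 240 ang 0.1
```

Emit:
servo_tool(steps=[[-25, 12, 36, 0, 0, 0], [-50, 24, 70, 0, 0, 0], [-68, 33, 100, 0, 0, 0], [-68.4, 33.4, 130, 0, 0, 0], [-68.4, 33.4, 160, 0, 0, 0], [-68.4, 33.4, 175, 0, 0, 0], [-68.4, 33.4, 175, 0, 0, 0]])

```text
clock: 3.4
position: [0.4641, 0.1046, 0.0671]
ee_rot: [-0.406, 0.55, 0.641, 0.35]
contact_force: [1.0, 0.6, 0.5]
width: 0.0854
```

Run:
```python
from plan import *
from scipy.optimize import least_squares
show(); 
st=telemetry.get_state(); im,d=cams.get_image('wrist'); cv2.imwrite('pics/w2.png',im[:,:,::-1])
w=cloud('wrist',d,st); P=w.reshape(-1,3)
m=(np.hypot(P[:,0]-.46,P[:,1]-.13)<.04)&(P[:,2]>.02)&(P[:,2]<.092)
p=P[m]; print(m.sum())
f=least_squares(lambda c:np.hypot(p[:,0]-c[0],p[:,1]-c[1])-.021,[.46,.14],loss='soft_l1',f_scale=.002); print(f.x,np.abs(f.fun).mean())
O=q2R(st['ee_rot']); print('motor in tool',O.T@(np.array([*f.x,.052])-st['position'])*1000)
```

```text
t 3.4 q [-0.532, 0.696, 1.94, 0.784, 1.474, -1.187] p [0.4641, 0.1046, 0.0671] F [1.0, 0.6, 0.5] w 0.0854
 zaxis [-0.135  0.895 -0.426] xaxis [-0.067  0.42   0.905]
6449
[0.45977351 0.13154387] 0.00031587418894436255
motor in tool [-2.02617188 -0.25621503 31.14018753]
```

View pics/w2.png

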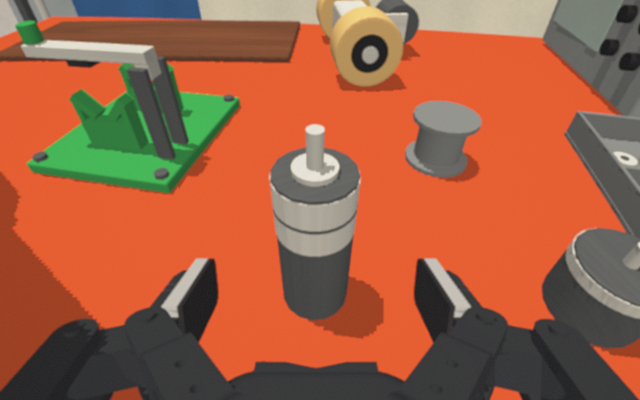

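The motor is centred between the fingers at (315,235), with a lateral error of 0.3 mm. I'll move in 52 mm and close.

Emit:
servo_tool(steps=[[0, 0, 20, 0, 0, 0], [-1, 0, 40, 0, 0, 0], [-2, -0.3, 52, 0, 0, 0], [-2, -0.3, 52, 0, 0, 0], [-2, -0.3, 52, 0, 0, 0]])

```text
clock: 3.95
position: [0.4578, 0.1488, 0.0419]
ee_rot: [-0.406, 0.55, 0.64, 0.351]
contact_force: [-0.6, -0.4, -0.3]
width: 0.0852
```

Emit:
servo_tool(steps=[[0, 0, 0, 0, 0, 0], [0, 0, 0, 0, 0, 0], [0, 0, 0, 0, 0, 0], [0, 0, 0, 0, 0, 0], [0, 0, 0, 0, 0, 0], [0, 0, 0, 0, 0, 0], [0, 0, 0, 0, 0, 0]], hand=255, grip_force=60)

```text
clock: 4.65
position: [0.457, 0.1495, 0.0419]
ee_rot: [-0.407, 0.55, 0.639, 0.351]
contact_force: [-0.2, -5.8, 4.6]
width: 0.0405
```

Run:
```python
from plan import *
show(); 
st=telemetry.get_state(); im,d=cams.get_image('wrist'); cv2.imwrite('pics/w3.png',im[:,:,::-1]); np.savez('w3.npz',im=im,d=d,q=st['ee_rot'],p=st['position'])
```

```text
t 4.65 q [-0.466, 0.729, 2.003, 0.851, 1.39, -1.235] p [0.457, 0.1495, 0.0419] F [-0.2, -5.8, 4.6] w 0.0405
 zaxis [-0.134  0.896 -0.423] xaxis [-0.064  0.419  0.906]
```

View pics/w3.png

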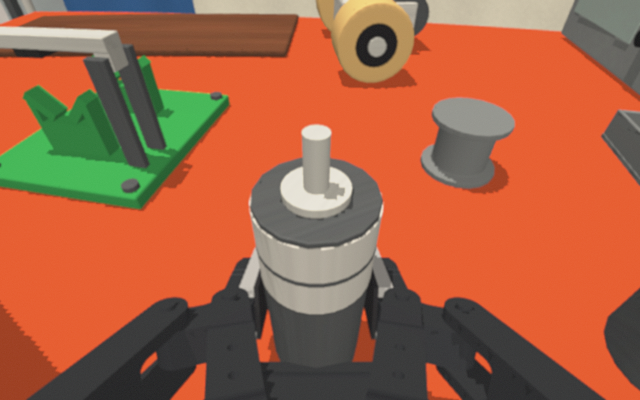

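Emit:
servo_tool(steps=[[5, 0, -2, 0, 0, 0], [18, 0, -8, 0, 0, 0], [36, 0, -17, 0, 0, 0], [54, 0, -25, 0, 0, 0], [72, 0, -34, 0, 0, 0], [90, 0, -42, 0, 0, 0], [90, 0, -42, 0, 0, 0]])

```text
clock: 5.4
position: [0.457, 0.15, 0.1426]
ee_rot: [-0.405, 0.55, 0.641, 0.351]
contact_force: [0.7, 0.4, -6.6]
width: 0.0405
```

```bash
cat > mot.py <<'E'
from plan import *
from scipy.optimize import least_squares
def motor_in_tool(st,im,d,guess=None):
    """fit cylinder axis + shaft tip/front face in tool coords (mm)"""
    w=cloud('wrist',d,st); O=q2R(st['ee_rot']); P=((w.reshape(-1,3)-st['position'])@O)*1000
    ok=~np.isnan(P[:,0]); P=P[ok]; I=np.flatnonzero(ok)
    # aluminium + front: roughly along +x of tool, around z -19
    a0=np.array([.906,0,-.423]) if guess is None else guess; c0=np.array([0,0,-19.])
    s=(P-c0)@a0; rr=np.linalg.norm(P-c0-np.outer(s,a0),axis=1)
    m=(s>18)&(s<46)&(rr<26)&(rr>14)
    p=P[m]
    def res(v):
        a=np.array([v[2],v[3],0]); a=a0+a@np.eye(3); 
        a=np.array([a0[0],a0[1]+v[2],a0[2]+v[3]]); a/=np.linalg.norm(a)
        c=c0+[0,v[0],v[1]]; q=p-c; return np.linalg.norm(q-np.outer(q@a,a),axis=1)-21
    f=least_squares(res,[0,0,0,0],loss='soft_l1',f_scale=1.)
    v=f.x; a=np.array([a0[0],a0[1]+v[2],a0[2]+v[3]]); a/=np.linalg.norm(a); c=c0+[0,v[0],v[1]]
    q=P-c; s=q@a; rr=np.linalg.norm(q-np.outer(s,a),axis=1)
    sh=(rr<6)&(s>50)&(s<100); ff=(rr<20)&(rr>13)&(s>35)&(s<70)
    print('n',m.sum(),'res',np.abs(f.fun).mean().round(2),'axis',a.round(3),'c',c.round(1),'tip s',np.percentile(s[sh],[50,90,98]).round(1) if sh.sum() else None,'face s',np.percentile(s[ff],[50,75,90]).round(1),ff.sum())
    return a,c,s[ff],s[sh]
E
python3 - <<'E'
from mot import *
show(); z=np.load('w3.npz'); motor_in_tool({'ee_rot':z['q'],'position':z['p']},z['im'],z['d'])
st=telemetry.get_state(); im,d=cams.get_image('wrist'); cv2.imwrite('pics/w4.png',im[:,:,::-1]); np.savez('w4.npz',im=im,d=d,q=st['ee_rot'],p=st['position'])
motor_in_tool(st,im,d)
E
```

```text
t 5.4 q [-0.465, 0.552, 1.956, 0.833, 1.536, -1.069] p [0.457, 0.15, 0.1426] F [0.7, 0.4, -6.6] w 0.0405
 zaxis [-0.133  0.895 -0.426] xaxis [-0.067  0.421  0.905]
n 6004 res 0.24 axis [ 0.91   0.002 -0.415] c [  0.    0.4 -19.8] tip s [62.6 71.  71.4] face s [49.2 49.5 49.7] 4631
n 5965 res 0.24 axis [ 0.908  0.002 -0.42 ] c [  0.    0.4 -19.8] tip s [62.8 70.9 71.4] face s [49.2 49.4 49.7] 4651
```

View pics/w4.png

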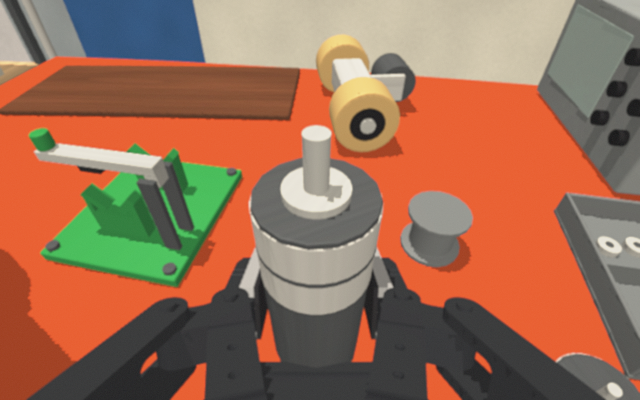

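Motor is held rigidly: its centre is at tool (-0.5, 0.4, -19.5) mm and its axis is 24.8° from tool x, with no slip during the lift. The next move takes it to a hover above the cradle while laying it over.

```bash
cat >> plan.py <<'E'
CT=np.array([-.5,.4,-19.5])/1000
def tcp(center,O): return np.array(center)-O@CT
E
python3 - <<'E'
from plan import *
for c,dep in (([.50,.06,.24],25),([.54,-.03,.27],70),(C0+[0,0,.16],114.8)):
    O=ori(98.7,dep); rows(tcp(c,O),O)
E
```

```text
row [49.4, 29.1, -108.8] [0.2, 0.3, 0.1] dist 123 ang 0.3
row [22.0, 55.3, -212.7] [0.2, -44.7, 0.0] dist 221 ang 44.7
row [-57.4, 64.1, -287.7] [0.2, -89.5, -0.1] dist 300 ang 89.5
```

Emit:
servo_tool(steps=[[15, 5, -30, 0, 0, 0], [30, 15, -60, 0, 0, 0], [49, 25, -100, 0, -3, 0], [46, 34, -128, 0, -11, 0], [42, 40, -152, 0, -19, 0], [36, 46, -174, 0, -27, 0], [29, 51, -194, 0, -36, 0], [22, 55, -213, 0, -44.5, 0]])

```text
clock: 6.25
position: [0.5379, -0.0249, 0.2502]
ee_rot: [-0.136, 0.642, 0.745, 0.115]
contact_force: [-0.7, 0.3, -6.5]
width: 0.0404
```

Run:
```python
from plan import *
show()
for c,dep in (([.55,-.07,.27],92),(C0+[0,0,.16],114.8)):
    O=ori(98.7,dep); rows(tcp(c,O),O)
```

```text
t 6.25 q [-0.385, 0.282, 1.506, 0.305, 1.544, -0.57] p [0.5379, -0.0249, 0.2502] F [-0.7, 0.3, -6.5] w 0.0404
 zaxis [-0.054  0.346 -0.937] xaxis [-0.138  0.927  0.35 ]
row [-43.6, 4.9, -16.6] [-0.1, -22.5, -0.2] dist 47 ang 22.5
row [-106.9, 10.0, 0.7] [-0.2, -45.3, -0.2] dist 107 ang 45.3
```

Emit:
servo_tool(steps=[[-15, 2, -6, 0, -8, 0], [-30, 4, -12, 0, -16, 0], [-45, 5, -16, 0, -23, 0], [-62, 6, -12, 0, -30, 0], [-80, 8, -8, 0, -37, 0], [-107, 10, 0.7, -0.2, -45.3, -0.2], [-107, 10, 0.7, -0.2, -45.3, -0.2], [-107, 10, 0.7, -0.2, -45.3, -0.2]])

```text
clock: 7.05
position: [0.561, -0.1192, 0.2097]
ee_rot: [0.158, 0.636, 0.742, -0.138]
contact_force: [0.6, -0.0, -4.9]
width: 0.0406
```

Run:
```python
from mot import *
show()
for n in ['scene','side','wrist']:
    st=telemetry.get_state(); im,d=cams.get_image(n); cv2.imwrite(f'pics/{n}5.png',im[:,:,::-1]); np.savez(f'{n}5.npz',im=im,d=d,q=st['ee_rot'],p=st['position'])
motor_in_tool(st,im,d)
```

```text
t 7.05 q [-0.075, 0.26, 1.666, -0.453, 1.157, -0.056] p [0.561, -0.1192, 0.2097] F [0.6, -0.0, -4.9] w 0.0406
 zaxis [ 0.059 -0.407 -0.912] xaxis [-0.14   0.901 -0.411]
n 5949 res 0.25 axis [ 0.908  0.004 -0.42 ] c [  0.    0.3 -18.7] tip s [63.6 71.9 72.3] face s [50.1 50.4 50.6] 4665
```

View pics/wrist5.png

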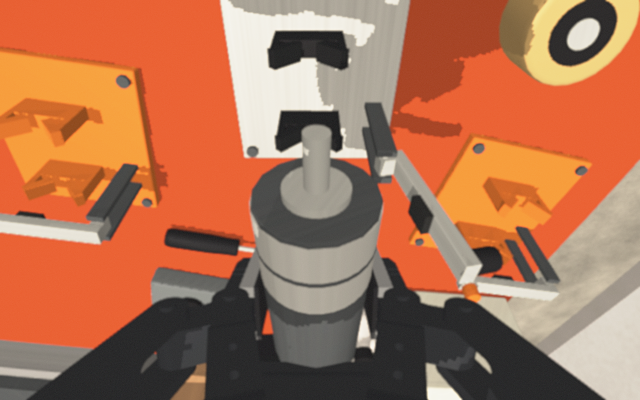

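View pics/scene5.png

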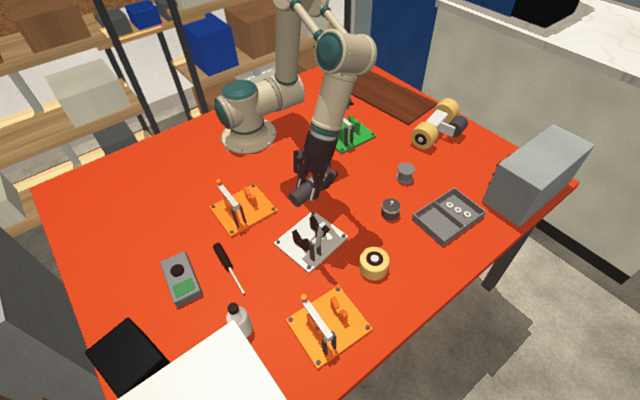

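The wrist view shows the laid-over motor with its shaft tip at (316,130). Past it are the two saddles at (308,48) and (310,128), and the open hold-down arm on the right, (383,165) to (470,280). I'll refine the cradle pose from this view.

```bash
cat > cr.py <<'E'
from plan import *
np.set_printoptions(suppress=True,precision=1)
z=np.load('wrist5.npz'); st={'ee_rot':z['q'],'position':z['p']}; im=z['im'].astype(int)
w=cloud('wrist',z['d'],st); A=np.stack([XC,YC,[0,0,1]],1); L=((w-C0)@A*1000)
P=L.reshape(-1,3); C=im.reshape(-1,3)
v,u=np.mgrid[0:400,0:640]; far=(v<165).ravel()
b=(np.abs(P[:,2]+58)<5)&(np.abs(P[:,0])<95)&(np.abs(P[:,1])<110)&far&((C[:,0]-C[:,2])<60)
print('base z',np.median(P[b][:,2]),'x',np.percentile(P[b][:,0],[.5,2,98,99.5]),'y',np.percentile(P[b][:,1],[.5,2,98,99.5]),b.sum())
for y0 in range(-90,100,20):
    k=b&(np.abs(P[:,1]-y0)<10)
    if k.sum()>20: print(y0,k.sum(),np.percentile(P[k][:,0],[1,99]))
s=(P[:,2]>-45)&(P[:,2]<5)&(np.abs(P[:,0])<40)&(np.abs(P[:,1])<60)&far&(C.max(1)<90)
q=P[s]
for lo,hi in ((-60,0),(0,60)):
    k=q[(q[:,1]>lo)&(q[:,1]<hi)]
    print('saddle',len(k),'x',np.percentile(k[:,0],[1,99]),'y',np.percentile(k[:,1],[1,50,99]),'z',np.percentile(k[:,2],[1,99]))
    for x0 in range(-30,31,5):
        kk=k[np.abs(k[:,0]-x0)<2.5]
        if len(kk)>3: print('   ',x0,len(kk),'zmax',np.percentile(kk[:,2],95))
h=(P[:,2]>22)&(P[:,0]>45)&(P[:,0]<140)&(np.abs(P[:,1]+36)<25)&(v.ravel()<290)
q=P[h]; print('arm',len(q)); q=q[np.argsort(q[:,2])]; print(q[::max(1,len(q)//15)])
E
python3 cr.py
```

```text
base z -58.51873589465048 x [-73.2 -71.4  72.4  74.5] y [-83.4 -78.9  62.6  63.7] 19636
-90 320 [-73.   54.4]
-70 1065 [-73.5  51.8]
-50 1102 [-73.5  73. ]
-30 2319 [-72.7  73.9]
-10 3359 [-72.1  73.7]
10 3105 [-72.4  73.6]
30 2417 [-72.8  74.3]
50 4867 [-71.8  73.9]
70 1082 [-71.6  74.1]
saddle 1257 x [-31.9  22.8] y [-42.5 -30.9 -29.8] z [-44.5  -6. ]
    -30 166 zmax -6.034567408798402
    -25 188 zmax -7.649802826280464
    -20 163 zmax -12.699047819016592
    -15 148 zmax -17.463970420410586
    -10 77 zmax -22.27553660371867
    -5 47 zmax -31.260879936247264
    0 35 zmax -32.83295081127385
    5 43 zmax -31.31483054676303
    10 45 zmax -31.160383223216563
    15 135 zmax -8.356787063967595
    20 186 zmax -6.232664485398921
    25 20 zmax -9.261146350872359
saddle 2191 x [-31.5  23.9] y [28.7 38.9 42. ] z [-44.   -6.2]
    -30 187 zmax -6.223125206369651
    -25 235 zmax -7.6044213209561535
    -20 211 zmax -12.362929282142638
    -15 192 zmax -17.409526196736024
    -10 157 zmax -22.316135347509768
    -5 152 zmax -30.331263799525733
    0 132 zmax -23.889821365075502
    5 191 zmax -18.58551190656832
    10 201 zmax -13.727132331535275
    15 220 zmax -9.04696040060926
    20 234 zmax -6.1560237907261905
    25 76 zmax -8.806190531647252
arm 4950
[[ 67.2 -29.7  22. ]
 [ 61.4 -47.1  25. ]
 [ 69.4 -30.   27. ]
 [ 67.  -30.3  43.1]
 [ 74.  -30.6  57.7]
 [ 67.4 -31.2  71.8]
 [ 77.6 -29.6  80.5]
 [ 82.9 -29.9  87.7]
 [ 77.9 -29.8  93.9]
 [ 78.8 -31.  102.9]
 [ 81.1 -30.2 110.8]
 [105.6 -30.7 115.9]
 [108.  -31.7 119.6]
 [ 85.7 -31.  122.7]
 [ 96.1 -35.9 125.4]]
```

```bash
cat > cr2.py <<'E'
from plan import *
np.set_printoptions(suppress=True,precision=1)
A=np.stack([XC,YC,[0,0,1]],1)
from scipy.optimize import least_squares
def vfit(P,tag):
    for lo,hi in ((29,43),(-43,-29)):
        # sloped faces only: z between -26 and -8, inside V
        r=[]
        for side in (-1,1):
            k=P[(P[:,1]>lo+1)&(P[:,1]<hi-1)&(P[:,2]>-26)&(P[:,2]<-8)&(side*(P[:,0]+4)>1)&(side*(P[:,0]+4)<24)]
            # residual to 45deg line: z = side*(x) + b
            b=k[:,2]-side*k[:,0]; r.append((len(k),np.median(b) if len(k) else np.nan,np.percentile(b,[20,80]) if len(k) else None))
        (n1,b1,_),(n2,b2,_)=r; print(tag,(lo,hi),r,'x0',(b1-b2)/2,'z0',(b1+b2)/2)
z=np.load('s0.npz'); w=cloud('scene',z['d']); P=((w-C0)@A*1000).reshape(-1,3); C=z['im'].reshape(-1,3).astype(int)
vfit(P[C.max(1)<80],'scene0')
m=(C.max(1)<80)&(np.abs(P[:,0])<45)&(np.abs(P[:,1])<60)&(P[:,2]>-40)&(P[:,2]<0)
q=P[m]
for lo,hi in ((-60,0),(0,60)):
    k=q[(q[:,1]>lo)&(q[:,1]<hi)]; print(len(k),'x',np.percentile(k[:,0],[1,99]),'y',np.percentile(k[:,1],[1,99]),'z',np.percentile(k[:,2],[1,99]))
z=np.load('wrist5.npz'); st={'ee_rot':z['q'],'position':z['p']}
w=cloud('wrist',z['d'],st); P=((w-C0)@A*1000); P=P[:165].reshape(-1,3); C=z['im'][:165].reshape(-1,3).astype(int)
vfit(P[C.max(1)<90],'wrist')
# top edges
k=P[(np.abs(P[:,2]+6)<2)&(np.abs(np.abs(P[:,1])-36)<7)&(np.abs(P[:,0]+4)<34)]
for s in(-1,1):
    kk=k[k[:,1]*s>0]; 
    for t in(-1,1):
        q=kk[(kk[:,0]+4)*t>0]; print('top',s,t,len(q),np.percentile(q[:,0],[2,98]))
im=z['im']; crop(im,230,0,420,165,4,'pics/crop5.png')
E
python3 cr2.py
```

```text
scene0 (29, 43) [(24, np.float64(-36.348082605038286), array([-37.9, -33.3])), (0, nan, None)] x0 nan z0 nan
scene0 (-43, -29) [(25, np.float64(-35.36191230724168), array([-38.3, -33.8])), (4, np.float64(-23.46299906990263), array([-25.9, -23. ]))] x0 -5.949456618669526 z0 -29.412455688572155
122 x [-28.8  23.2] y [-44.3 -31.6] z [-39.6  -6.2]
62 x [-28.2  -0. ] y [27.4 39.3] z [-39.5  -5.6]
wrist (29, 43) [(483, np.float64(-34.958062565131215), array([-36. , -34.2])), (468, np.float64(-26.37027537539032), array([-27.6, -25.6]))] x0 -4.293893594870447 z0 -30.664168970260768
wrist (-43, -29) [(310, np.float64(-35.132646323592596), array([-38.9, -34.4])), (86, np.float64(-26.920550361108475), array([-35.4, -25.4]))] x0 -4.10604798124206 z0 -31.026598342350535
top -1 -1 67 [-31.3 -25.7]
top -1 1 57 [17.1 21.5]
top 1 -1 81 [-30.4 -25.9]
top 1 1 82 [17.7 21.9]
```

View pics/crop5.png

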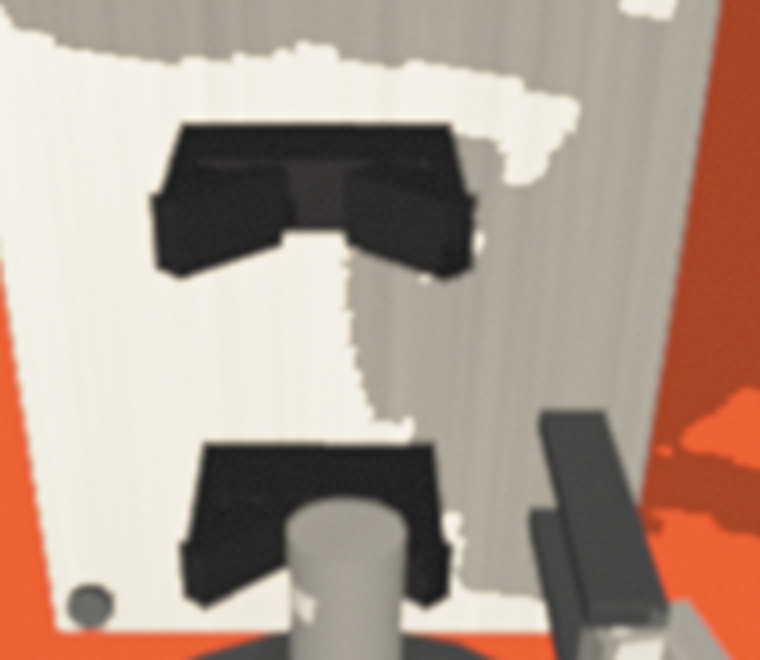

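The saddles are centred 4.2 mm towards cradle -x from the base-plate centre. Both saddles agree, and the scene view is consistent with that, so I'm taking the saddles as the reference.

```bash
cat >> plan.py <<'E'
C0=C0-.0042*XC-.0005*YC
CT=np.array([0,.3,-19.0])/1000
E
python3 - <<'E'
from plan import *
print(C0)
for h in (.06,.02,.003,-.001):
    O=ori(98.7,114.8); rows(tcp(C0+[0,0,h],O),O)
E
```

```text
[ 0.55762396 -0.11562954  0.07      ]
row [40.1, -6.0, 92.1] [0.2, -0.3, -0.1] dist 101 ang 0.4
row [56.6, -6.2, 128.5] [0.2, -0.3, -0.1] dist 141 ang 0.4
row [63.7, -6.2, 144.0] [0.2, -0.3, -0.1] dist 158 ang 0.4
row [65.3, -6.3, 147.7] [0.2, -0.3, -0.1] dist 162 ang 0.4
```

Emit:
servo_tool(steps=[[10, -6, 22, 0, 0, 0], [25, -6, 57, 0, 0, 0], [40, -6, 92, 0, -0.3, 0], [48, -6, 112, 0, -0.3, 0], [56.6, -6.2, 128.5, 0.2, -0.3, -0.1], [60, -6.2, 136, 0.2, -0.3, -0.1], [60, -6.2, 136, 0.2, -0.3, -0.1], [60, -6.2, 136, 0.2, -0.3, -0.1]])

```text
clock: 8.0
position: [0.5591, -0.1242, 0.0652]
ee_rot: [0.164, 0.636, 0.741, -0.14]
contact_force: [-0.9, 1.1, -6.5]
width: 0.0404
```

Run:
```python
from mot import *
show()
for n in ['wrist','side','scene']:
    st=telemetry.get_state(); im,d=cams.get_image(n); cv2.imwrite(f'pics/{n}6.png',im[:,:,::-1])
    if n=='wrist': 
        a,c,f,s=motor_in_tool(st,im,d); O=q2R(st['ee_rot']); ctr=c+(np.median(f)-50+.2)*a; W=O@ctr/1000+st['position']; A=np.stack([XC,YC,[0,0,1]],1)
        print('centre rel cradle',(W-C0)@A*1000,'axis',(O@a)@A)
    if n!='wrist': crop(im,*( (250,130,450,290) if n=='scene' else (290,180,450,300)),4,f'pics/{n}6c.png')
for h in (.003,0,-.002):
    O=ori(98.7,114.8); rows(tcp(C0+[0,0,h],O),O)
```

```text
t 8.0 q [-0.079, 0.408, 1.868, -0.578, 0.846, 0.155] p [0.5591, -0.1242, 0.0652] F [-0.9, 1.1, -6.5] w 0.0404
 zaxis [ 0.066 -0.416 -0.907] xaxis [-0.137  0.897 -0.421]
n 5939 res 0.25 axis [ 0.908  0.002 -0.419] c [  0.    0.3 -18.8] tip s [63.7 71.9 72.4] face s [50.1 50.4 50.6] 4668
centre rel cradle [ 0.47411877 -0.47592896 12.22447753] axis [ 0.00133301  0.9999973  -0.00190495]
row [4.4, -0.4, 8.6] [0.1, 0.1, -0.0] dist 10 ang 0.2
row [5.6, -0.5, 11.3] [0.1, 0.1, -0.0] dist 13 ang 0.2
row [6.5, -0.5, 13.1] [0.1, 0.1, -0.0] dist 15 ang 0.2
```

View pics/wrist6.png

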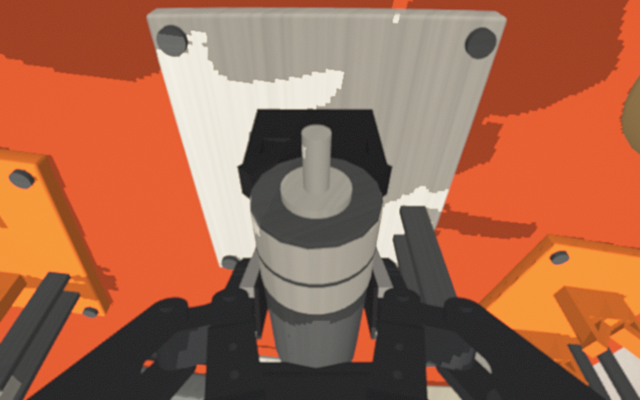

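View pics/scene6c.png

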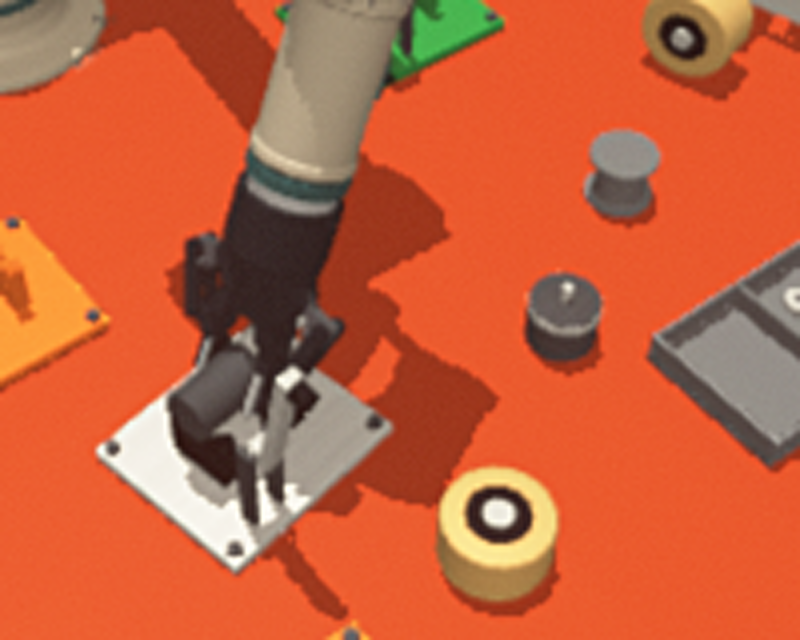

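View pics/side6c.png

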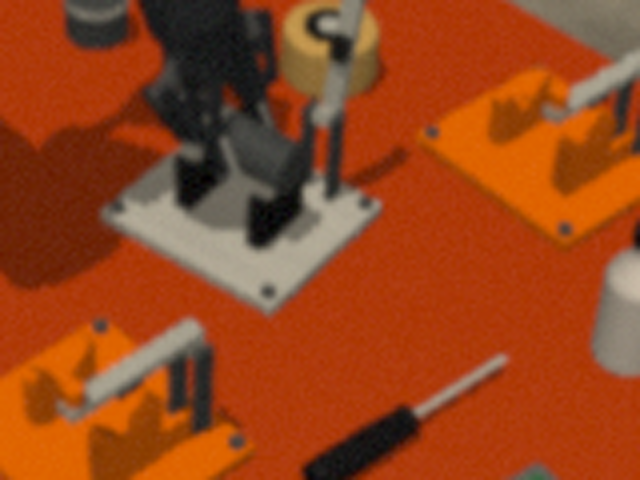

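The motor lies level over both saddles, 12 mm above its seat, with 0.5 mm lateral error. I'll lower it slowly.

Emit:
servo_tool(steps=[[1.5, -0.4, 3, 0, 0, 0], [3, -0.4, 6, 0, 0, 0], [4, -0.5, 8, 0, 0, 0], [4.6, -0.5, 9.2, 0, 0, 0], [5.1, -0.5, 10.3, 0, 0, 0], [5.6, -0.5, 11.3, 0, 0, 0], [5.6, -0.5, 11.3, 0, 0, 0]])

```text
clock: 8.85
position: [0.5582, -0.1235, 0.0527]
ee_rot: [0.164, 0.636, 0.741, -0.14]
contact_force: [-0.8, 1.6, 4.6]
width: 0.0402
```

Contact at the expected height (Fz went from -6.5 to +4.6 N). I'll open part way.

Emit:
servo_tool(steps=[[0, 0, 0, 0, 0, 0], [0, 0, 0, 0, 0, 0], [0, 0, 0, 0, 0, 0], [0, 0, 0, 0, 0, 0], [0, 0, 0, 0, 0, 0]], hand=80)

```text
clock: 9.35
position: [0.5574, -0.1235, 0.0512]
ee_rot: [0.163, 0.636, 0.741, -0.14]
contact_force: [-0.7, 0.2, 0.3]
width: 0.0585
```

Run:
```python
from mot import *
show()
st=telemetry.get_state(); im,d=cams.get_image('wrist'); cv2.imwrite(f'pics/w7.png',im[:,:,::-1])
a,c,f,s=motor_in_tool(st,im,d); O=q2R(st['ee_rot']); ctr=c+(np.median(f)-50+.2)*a; W=O@ctr/1000+st['position']; A=np.stack([XC,YC,[0,0,1]],1)
print('centre rel cradle',(W-C0)@A*1000,'axis',(O@a)@A)
```

```text
t 9.35 q [-0.078, 0.426, 1.885, -0.594, 0.82, 0.179] p [0.5574, -0.1235, 0.0512] F [-0.7, 0.2, 0.3] w 0.0585
 zaxis [ 0.064 -0.416 -0.907] xaxis [-0.138  0.897 -0.42 ]
n 6348 res 0.51 axis [ 0.91  -0.009 -0.415] c [  0.    1.5 -20.3] tip s [63.2 71.3 71.8] face s [49.6 49.9 50.2] 4747
centre rel cradle [ 0.11014421  0.57747099 -0.38715526] axis [-0.0099951   0.99993034 -0.00627792]
```

View pics/w7.png

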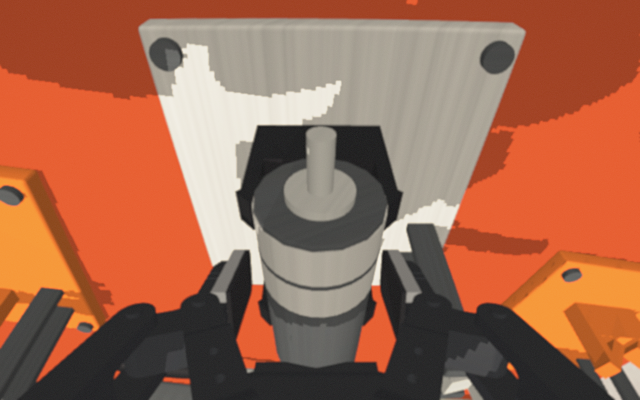

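The motor is released and seated within 0.6 mm of the saddle centre, with the axis about 0.01 rad off. I'll retract along the tool axis.

Emit:
servo_tool(steps=[[0, 0, -8, 0, 0, 0], [0, 0, -25, 0, 0, 0], [0, 0, -50, 0, 0, 0], [0, 0, -80, 0, 0, 0], [0, 0, -115, 0, 0, 0], [0, 0, -150, 0, 0, 0], [0, 0, -170, 0, 0, 0], [0, 0, -170, 0, 0, 0]])

```text
clock: 10.2
position: [0.5484, -0.0516, 0.2091]
ee_rot: [0.166, 0.636, 0.741, -0.138]
contact_force: [0.0, 0.1, 0.4]
width: 0.0584
```

```bash
cat > v8.py <<'E'
from plan import *
np.set_printoptions(suppress=True,precision=1)
show(); A=np.stack([XC,YC,[0,0,1]],1)
st=telemetry.get_state(); im,d=cams.get_image('wrist'); cv2.imwrite(f'pics/w8.png',im[:,:,::-1])
w=cloud('wrist',d,st); P=((w-C0)@A*1000).reshape(-1,3)
h=(P[:,2]>30)&(P[:,0]>40)&(P[:,0]<140)&(np.abs(P[:,1]+36)<25); q=P[h]; q=q[np.argsort(q[:,2])]; print('arm',len(q)); print(q[::max(1,len(q)//12)])
from scipy.optimize import least_squares
m=(np.abs(P[:,0])<21)&(np.abs(P[:,1])<48)&(P[:,2]>8)&(P[:,2]<25); p=P[m]
f=least_squares(lambda v:np.hypot(p[:,0]-v[0]-v[2]*p[:,1],p[:,2]-v[1]-v[3]*p[:,1])-21,[0,0,0,0],loss='soft_l1'); print('motor',m.sum(),f.x[:2],f.x[2:].round(3),np.abs(f.fun).mean(),'y',np.percentile(p[:,1],[1,99]))
s=(np.hypot(P[:,0],P[:,2])<6)&(P[:,1]>40)&(P[:,1]<90); print('shaft tip y',np.percentile(P[s][:,1],[50,95,99]))
def go(x,y,z,dep=90,phi=98.7):
    rows(C0+A@(np.array([x,y,z])/1000),ori(phi,dep))
go(60,0,190);go(150,-36,170);go(150,-36,85)
E
python3 v8.py
```

```text
t 10.2 q [0.058, 0.25, 1.687, -0.467, 1.193, 0.077] p [0.5484, -0.0516, 0.2091] F [0.0, 0.1, 0.4] w 0.0584
 zaxis [ 0.1 -0.4 -0.9] xaxis [-0.1  0.9 -0.4]
arm 565
[[ 68.9 -33.6  30.1]
 [ 75.7 -29.   33.1]
 [ 71.5 -28.2  36.1]
 [ 72.9 -29.3  38.7]
 [ 71.4 -40.1  42.1]
 [ 80.7 -30.3  44.8]
 [ 76.4 -29.2  48. ]
 [ 73.9 -28.8  51.6]
 [ 77.5 -29.3  55.5]
 [ 81.8 -29.2  58.9]
 [ 79.3 -29.4  62.9]
 [ 83.7 -29.5  68.9]
 [ 90.8 -29.5  95.2]]
motor 3595 [-0.4 -1. ] [0. 0.] 0.36844294738687455 y [-46.7  47.6]
shaft tip y [62.6 72.1 72.4]
row [-80.7, 60.7, -20.8] [0.2, 24.9, 0.1] dist 103 ang 24.9
row [-105.0, 150.6, 12.8] [0.2, 24.9, 0.1] dist 184 ang 24.9
row [-69.2, 150.3, 89.9] [0.2, 24.9, 0.1] dist 188 ang 24.9
```

View pics/w8.png

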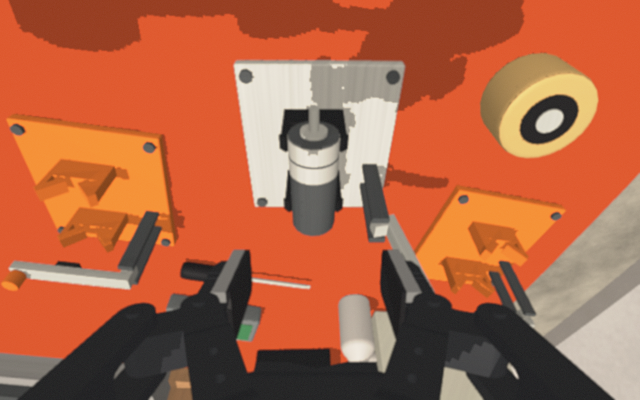

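The motor lies in both saddles, with its body at (314,185) and the shaft pointing up the image towards +y. The fit puts it 0.4 mm across and 1 mm in height from nominal. Next: close the fingers, go over the hold-down arm and come down on its outer side.

Emit:
servo_tool(steps=[[-30, 15, -15, 0, 8, 0], [-60, 35, -22, 0, 16, 0], [-80, 60, -21, 0, 24, 0], [-95, 95, -10, 0, 24.9, 0], [-100, 125, 0, 0, 24.9, 0], [-105, 150, 13, 0, 24.9, 0], [-87, 150, 52, 0, 24.9, 0], [-70, 150, 90, 0, 24.9, 0]], hand=255, grip_force=20)

```text
clock: 11.05
position: [0.7105, -0.1313, 0.15]
ee_rot: [-0.001, 0.652, 0.759, -0.0]
contact_force: [0.3, 0.3, -0.7]
width: -0.0001
```

```bash
cat > go.py <<'E'
from plan import *
A=np.stack([XC,YC,[0,0,1]],1)
def go(x,y,z,dep=90,phi=98.7):
    rows(C0+A@(np.array([x,y,z])/1000),ori(phi,dep))
def path(ths,r=70,hw=14.5,y=-36,n=17):
    for t in ths:
        o=n+hw*np.sin(t); print(t,end=' '); go(60-r*np.cos(t)+o*np.sin(t),y,20+r*np.sin(t)+o*np.cos(t))
E
python3 - <<'E'
from go import *
show(); st=telemetry.get_state(); print('rel',(st['position']-C0)@A*1000)
im,d=cams.get_image('scene'); crop(im,250,130,450,290,4,'pics/s9.png')
im,d=cams.get_image('wrist'); cv2.imwrite('pics/w9.png',im[:,:,::-1])
path([1.57,1.4,1.2,1.0,.8])
E
```

```text
t 11.05 q [-0.279, 0.544, 1.272, 0.0, 1.327, -0.431] p [0.7105, -0.1313, 0.15] F [0.3, 0.3, -0.7] w -0.0001
 zaxis [-0.002  0.001 -1.   ] xaxis [-0.151  0.989  0.001]
rel [148.73535334 -38.56403392  80.00783614]
1.57 row [0.2, -52.3, -15.5] [-1.0, -0.5, -0.0] dist 55 ang 1.1
1.4 row [0.2, -64.9, -19.6] [-1.0, -0.5, -0.0] dist 68 ang 1.1
1.2 row [0.2, -80.7, -21.3] [-1.0, -0.5, -0.0] dist 84 ang 1.1
1.0 row [0.2, -97.0, -19.4] [-1.0, -0.5, -0.0] dist 99 ang 1.1
0.8 row [0.1, -112.8, -13.8] [-1.0, -0.5, -0.0] dist 114 ang 1.1
```

View pics/s9.png

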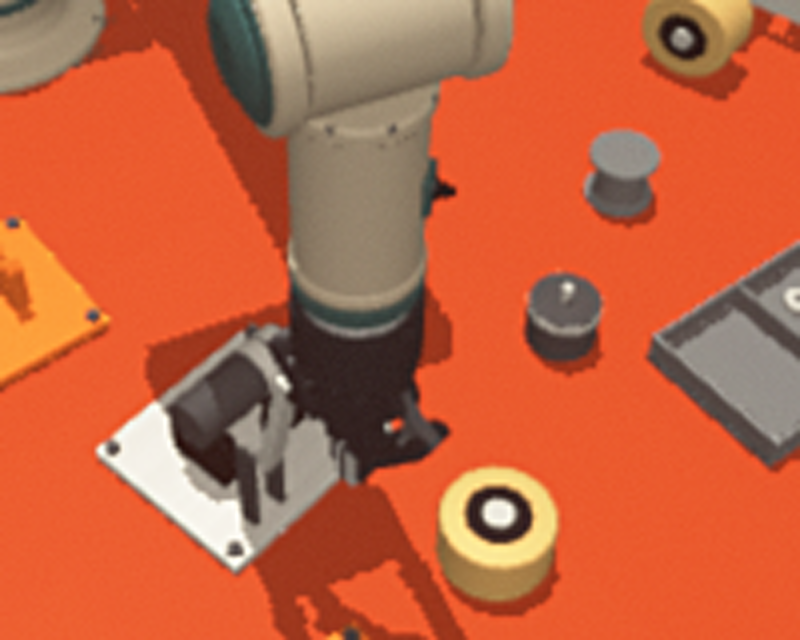

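View pics/w9.png

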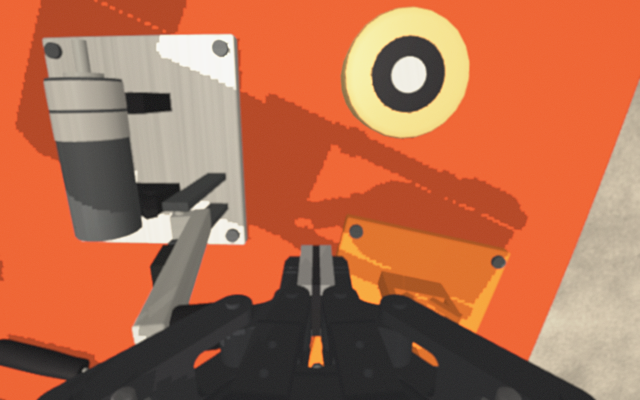

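The fingers are closed at (316,260) on the outer (+x) side of the hold-down bar, (200,205) to (150,330). I'll push it over along its arc.

Emit:
servo_tool(steps=[[1, -20, -8, 0, 0, 0], [1, -36, -15, 0, 0, 0], [1, -52, -16, 0, 0, 0], [1, -65, -20, 0, 0, 0], [1, -81, -21, 0, 0, 0], [1, -97, -19, 0, 0, 0], [1, -113, -14, 0, 0, 0], [1, -113, -14, 0, 0, 0]])

```text
clock: 11.95
position: [0.5961, -0.1465, 0.1684]
ee_rot: [-0.001, 0.651, 0.759, -0.0]
contact_force: [0.5, 0.0, 0.1]
width: 0.0003
```

Run:
```python
from go import *
show(); st=telemetry.get_state(); print('rel',(st['position']-C0)@A*1000)
im,d=cams.get_image('scene'); crop(im,250,130,450,290,4,'pics/s10.png')
im,d=cams.get_image('wrist'); cv2.imwrite('pics/w10.png',im[:,:,::-1])
path([.8,.6,.4,.2,.1,0])
```

```text
t 11.95 q [-0.354, 0.374, 1.518, -0.0, 1.251, -0.506] p [0.5961, -0.1465, 0.1684] F [0.5, 0.0, 0.1] w 0.0003
 zaxis [-0.001  0.    -1.   ] xaxis [-0.151  0.989  0.001]
rel [ 33.35370749 -36.37785839  98.3811838 ]
0.8 row [0.9, -5.0, 9.2] [0.1, 0.0, 0.0] dist 11 ang 0.1
0.6 row [0.9, -19.4, 18.2] [0.1, 0.0, 0.0] dist 27 ang 0.1
0.4 row [0.9, -31.6, 30.4] [0.1, 0.0, 0.0] dist 44 ang 0.1
0.2 row [0.9, -40.6, 45.1] [0.1, 0.0, 0.0] dist 61 ang 0.1
0.1 row [0.9, -43.7, 53.1] [0.1, 0.0, 0.0] dist 69 ang 0.1
0 row [0.9, -45.9, 61.5] [0.1, 0.0, 0.0] dist 77 ang 0.1
```

View pics/s10.png

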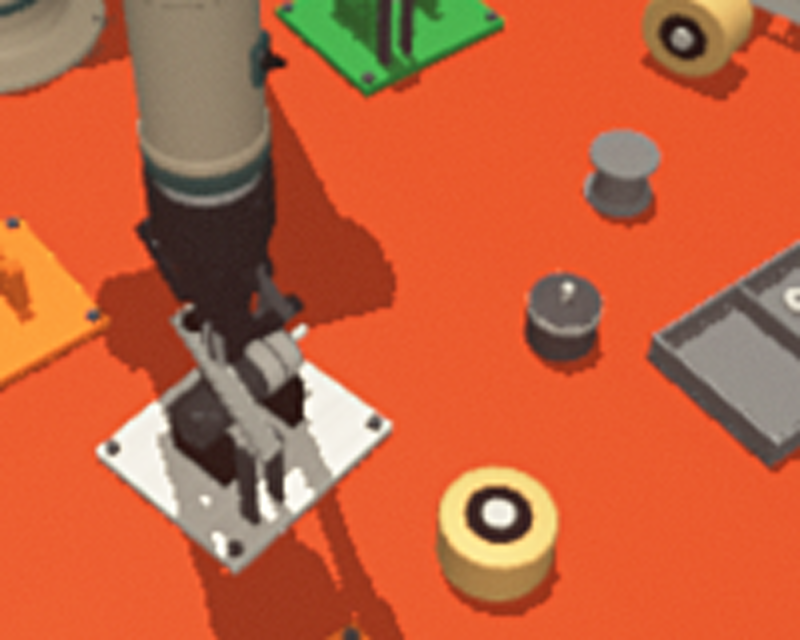

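View pics/w10.png

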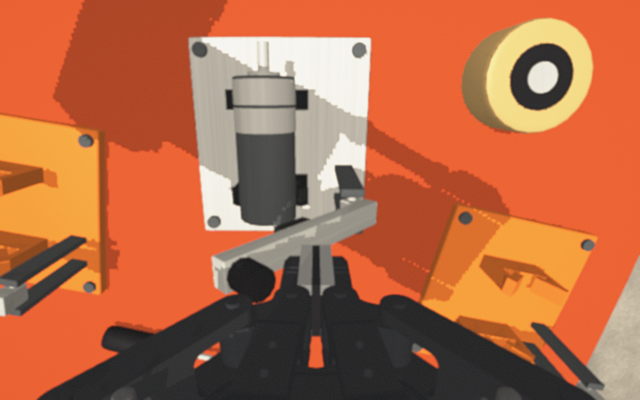

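The bar is about halfway down, from (370,210) to (220,275) in the wrist view. The fingers are on its top face, inboard of the knob at (250,278). Continuing down the arc.

Emit:
servo_tool(steps=[[1, -5, 9, 0, 0, 0], [1, -12, 14, 0, 0, 0], [1, -19, 18, 0, 0, 0], [1, -32, 30, 0, 0, 0], [1, -41, 45, 0, 0, 0], [1, -44, 53, 0, 0, 0], [1, -46, 59, 0, 0, 0], [1, -46, 61, 0, 0, 0]])

```text
clock: 12.85
position: [0.5518, -0.1522, 0.1068]
ee_rot: [-0.001, 0.651, 0.759, -0.0]
contact_force: [-6.2, 1.2, 14.9]
width: -0.0
```

```bash
cat > chk.py <<'E'
from go import *
import sys
show(); st=telemetry.get_state(); print('rel',((st['position']-C0)@A*1000).round(1))
im,d=cams.get_image('wrist'); cv2.imwrite(f'pics/w{sys.argv[1]}.png',im[:,:,::-1])
w=cloud('wrist',d,st); P=((w-C0)@A*1000).reshape(-1,3)
b=(np.abs(P[:,1]+36)<6)&(P[:,2]>25)&(P[:,2]<80)&(P[:,0]<58)&(P[:,0]>-60)
for x0 in range(-50,60,10):
    k=b&(np.abs(P[:,0]-x0)<4)
    if k.sum()>5: print(x0,k.sum(),np.percentile(P[k][:,2],[10,50,90]).round(1))
E
python3 chk.py 11
```

```text
t 12.85 q [-0.391, 0.369, 1.696, -0.0, 1.08, -0.544] p [0.5518, -0.1522, 0.1068] F [-6.2, 1.2, 14.9] w -0.0
 zaxis [-0.003  0.001 -1.   ] xaxis [-0.152  0.988  0.001]
rel [-11.3 -35.2  36.8]
-50 342 [39.5 52.  52.7]
-40 688 [36.5 51.3 52.7]
-30 380 [35.5 36.2 37. ]
-20 31 [35.5 36.2 36.8]
-10 295 [73.1 73.9 76.2]
0 64 [35.5 36.2 37.1]
10 393 [35.5 36.2 36.9]
20 391 [35.5 36.3 37.1]
30 391 [35.7 36.3 37. ]
40 380 [35.6 36.3 37.1]
50 385 [35.7 36.4 37.1]
```

View pics/w11.png

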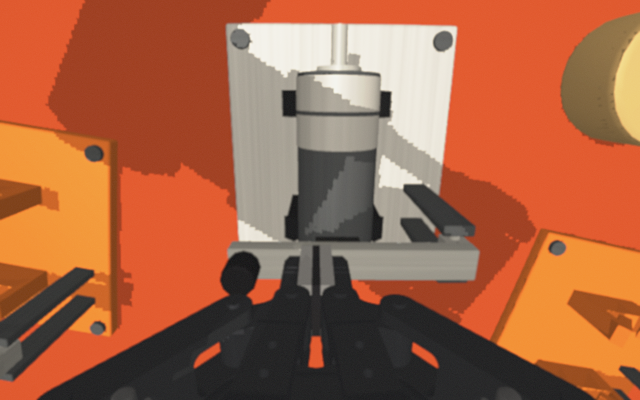

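The bar is level: its top is at 36.2–36.4 mm along its whole length against 37 nominal, with 15 N at the fingers. I'll retreat straight up and check again.

Emit:
servo_tool(steps=[[0, 0, -3, 0, 0, 0], [0, 0, -12, 0, 0, 0], [0, 0, -35, 0, 0, 0], [0, 0, -70, 0, 0, 0], [-10, 0, -105, 0, 0, 0], [-20, 0, -140, 0, 0, 0], [-20, 0, -150, 0, 0, 0], [-20, 0, -150, 0, 0, 0]])

```text
clock: 13.7
position: [0.557, -0.1725, 0.2584]
ee_rot: [0.002, 0.651, 0.759, 0.001]
contact_force: [-0.5, -0.6, 0.0]
width: -0.0
```

```bash
python3 chk.py 12; sed -i 's/w8.png/w12b.png/; s/^go(60.*//' v8.py; python3 v8.py
python3 - <<'E'
from h import *
im,d=cams.get_image('scene'); cv2.imwrite('pics/s12.png',im[:,:,::-1])
z=np.load('s0.npz'); 
for (u0,v0,u1,v1,n) in ((395,155,415,185,'spool'),(380,195,402,222,'short'),(358,243,392,282,'wheel'),(225,300,255,340,'bottle'),(212,240,246,296,'driver')):
    print(n,np.abs(im[v0:v1,u0:u1].astype(int)-z['im'][v0:v1,u0:u1]).mean().round(1))
E
```

```text
t 13.7 q [-0.42, 0.273, 1.443, 0.001, 1.423, -0.573] p [0.557, -0.1725, 0.2584] F [-0.5, -0.6, 0.0] w -0.0
 zaxis [ 0.004 -0.001 -1.   ] xaxis [-0.152  0.988 -0.001]
rel [ -9.2 -56.1 188.4]
-50 100 [46.2 52.  52.9]
-40 168 [36.  51.5 52.7]
-30 126 [35.3 36.2 37. ]
-20 126 [35.3 36.2 37.1]
-10 126 [35.5 36.3 37.2]
0 124 [35.4 36.3 37.3]
10 133 [35.4 36.2 37.1]
20 124 [35.4 36.2 37.3]
30 128 [35.5 36.5 37.3]
40 126 [35.5 36.4 37.3]
50 127 [35.6 36.5 37.5]
t 13.75 q [-0.42, 0.274, 1.446, 0.001, 1.422, -0.573] p [0.5559, -0.1719, 0.2564] F [0.2, 0.3, -0.5] w -0.0001
 zaxis [ 0.  0. -1.] xaxis [-0.2  1.   0. ]
arm 1966
[[ 59.6 -29.7  30.2]
 [ 48.8 -31.4  36. ]
 [ 62.9 -35.6  36.7]
 [ 64.2 -31.9  37.5]
 [ 40.5 -43.4 262.3]
 [ 41.3 -44.3 264.8]
 [ 43.9 -43.4 266.5]
 [ 46.7 -44.5 267.9]
 [ 45.3 -44.3 269.2]
 [ 42.5 -43.  270.4]
 [ 50.6 -43.1 271.7]
 [ 41.3 -43.4 272.9]
 [ 48.9 -42.1 274.5]]
motor 3734 [-0.3 -0.8] [0. 0.] 0.5093970030561064 y [-28.6  47.3]
shaft tip y [63.3 71.4 72.2]
spool 1.3
short 1.4
wheel 1.2
bottle 1.0
driver 1.6
```

View pics/w12.png

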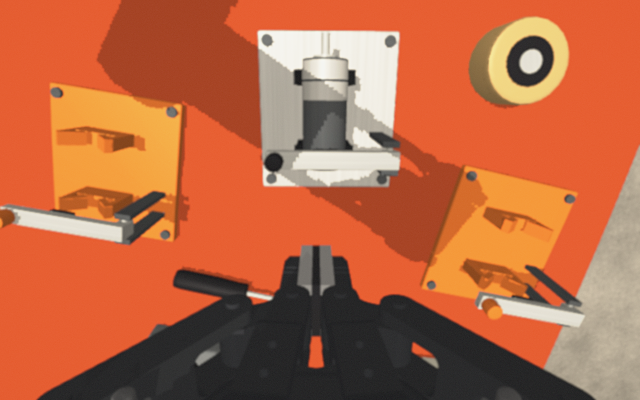

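View pics/s12.png

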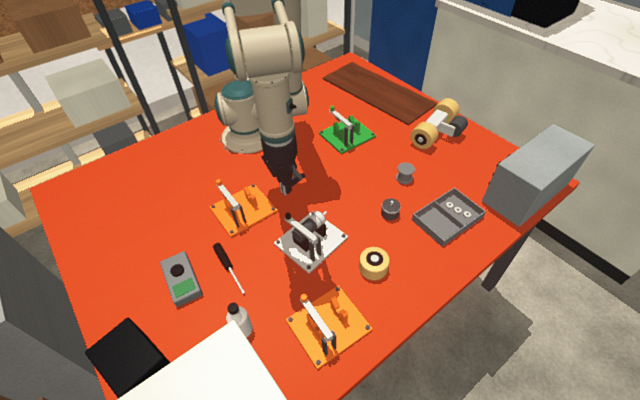

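The wrist view shows the hold-down level across the motor's tail, with its knob at (273,162) and the hinge at (395,160). The motor lies in both saddles and the shaft points up the image, (325,45), towards +y. Pixel differences show the bystanders haven't moved, and the robot is clear of everything, so I'm handing in.

```bash
python3 -c "
from rig import sign_off; print(sign_off())"
```

```text
the job is handed in; nothing more can be done
None
```

The gearmotor is lying in both saddles of the white cradle with its shaft towards +y, and the hold-down arm is fully down over its tail. I handed the job in at about 14 s of the 61 s allowed; no verdict is reported.

I gripped the motor at mid-height from the side, lifted it, turned it level and lowered it until it touched the saddles at the expected height. Then I opened the fingers, backed off and pushed the hold-down over from outside with closed fingers.

**Last checks:**
- **Motor position:** after the arm was closed, the motor was 0.3 mm off centre across and 0.8 mm low. It was about 0 to 0.5 mm off along the cradle, and its axis was within about 0.01 rad.
- **Hold-down:** its top is level along the bar to within 0.3 mm, which puts the joint at about 0 rad.
- **Robot and bystanders:** the tool force was back to about 0 N, and the fingers were about 150 mm above the hold-down. The scene picture shows all five bystanders unmoved.

**One disagreement:** the base plate's centre was about 4 mm off the saddles' centre across the cradle. I used the saddles, which both gave the same centre, and the motor seated there without being pushed sideways. The wrist camera's heights read about 0.5 to 1 mm low throughout, which is within its stated calibration.

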